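Gauge guitar tail blocks before assembly

TASK

Check the three guitar tail blocks with the wooden gauge, one at a time: set a block on its long edge on the gauge's base board at the end nearer the stock board and slide it endways along the board, between the two cheeks and right out at the other end, but never force a block that sticks. Stand each block that slides through in the plywood tray with the middle batten, and pull back any that sticks and stand it in the white basket, each put away on its long edge before you take the next. Leave the chisel, the spray bottle and the clamp alone.

Things in the scene. Friction and masses are not known exactly. Their poses are not given: they have to be found in the camera images.
- gauge: shop-made go gauge, fixed to the bench: a base board 110 (x) x 280 mm (y), 12 mm thick, and in its middle the two cheeks. Blocks slide along its own y, from the -y end to the +y end. Origin: centre of the board's underside
- cheeks: the two dark wooden cheeks screwed on the middle of the gauge's board, each 34 mm wide and 78 mm long with bevelled mouths, rising 22 mm above the board (tops 34 mm above the bench), with a straight throat 25.8 mm wide between them. Fixed to the gauge, same origin and axes
- gauge_throat (a point): centre of the throat on the board's top face, 12 mm above the bench; y is the sliding direction, x across. The straight throat runs 25 mm each way along y, then the cheeks flare over 14 mm to a 39 mm mouth. A sound block slides with 1.8 mm to spare and is clear of the throat when its centre is 75 mm past this point
- gauge_in (a point): point on the board's top face 80 mm before the throat's centre (along -y): the centre of the underside of a too thick block lies about here when it has stopped in the flare. Slide in from a little before it
- gauge_out (a point): point on the board's top face 90 mm beyond the throat's centre (along +y): slide a block that passes on until the centre of its underside is here
- block_1: one of three laminated wooden guitar tail blocks that look alike: 100 mm long (its y), 65 mm high (its z), about 0.1 kg, standing on its long edge on the stock board. Two are 24 mm thick (its x), one is 28.5 mm; which one is not known, the gauge must tell. Origin: centre of the underside. It can be pinched across its thickness from above
- block_2: one of three laminated wooden guitar tail blocks that look alike: 100 mm long (its y), 65 mm high (its z), about 0.1 kg, standing on its long edge on the stock board. Two are 24 mm thick (its x), one is 28.5 mm; which one is not known, the gauge must tell. Origin: centre of the underside. It can be pinched across its thickness from above
- block_3: one of three laminated wooden guitar tail blocks that look alike: 100 mm long (its y), 65 mm high (its z), about 0.1 kg, standing on its long edge on the stock board. Two are 24 mm thick (its x), one is 28.5 mm; which one is not known, the gauge must tell. Origin: centre of the underside. It can be pinched across its thickness from above
- stock_board: plywood board 270 (x) x 140 (y) x 10 mm lying on the bench, on which the three blocks stand in a row along its x, about 85 mm apart. Origin: centre of the underside. Fixed
- batten_tray: low plywood tray for the blocks that pass; walls 6 mm thick and 26 mm high, floor 6 mm thick, outside 170 (x) x 140 mm (y). Origin: centre of the underside. Fixed. A batten 10 mm wide, rising 16 mm above the floor, runs along its y through the middle and leaves two lanes 74 mm wide; lane centres are 42 mm to each side along x. One block stands in each lane, along y
- basket: low white plastic basket with slotted sides, for blocks that stick; walls 6 mm thick and 26 mm high, floor 6 mm thick, outside 170 (x) x 140 mm (y). Origin: centre of the underside. Fixed. No divider
- chisel: bystander: chisel with a turned handle, 250 mm long, lying on the bench. Origin under its ferrule, handle to its -x
- sprayer: bystander: green spray bottle, 68 mm across and 175 mm high, standing. Origin: centre of the underside
- clamp: bystander: steel F-clamp lying flat, about 230 x 90 mm, origin under the middle of its bar
There are look-alikes about, which are no part of the job. Leave any blue, purple or turquoise look-alike of the block_3 alone.

How it is judged:
By the outcome, as a careful person would: the job done as asked, in the order asked, and still so for the second after the job is handed in, with the robot touching nothing.
It also fails if it takes over 72 s, if anything falls off the work surface, if the arm or the gripper's body presses on something with over 40 N, if the wrist force passes 120 N, or if a joint passes its speed limit or range.

ROBOT

A 6-joint arm with a two-finger parallel gripper is mounted at the origin on the work surface. World frame = base frame: x ahead of the robot, y to its left, z up, the work surface at z = 0. Lengths are in mm, angles in degrees, forces in N, time in s.
With the tool pointing down it reaches from about 300 to 850 mm from the base axis. Payload 4.2 kg.
Tool frame: the origin (TCP) lies on the centre line of the jaws, within the pads' length; the fingertips stand 14 mm ahead of it and the grasp point (between the pads) lies 5 mm behind it; z points along the fingers, y is the line along which they close (so a half turn about z gives the same grasp; the last joint's range is limited). The gripper opens to 91 mm and grips with 3 to 60 N. Pads are 32 mm wide; open, the fingers measure 118 mm over their backs; the gripper's body (76 mm by 178 mm) begins 60 mm behind the grasp point.
Start: joints at [64.229, 18.312, 89.639, -0, 72.044, -1.146], TCP at [239.6, 522.718, 227.976] pointing down, gripper open.
Joint ranges: [-177.97, 177.97], [-48.28, 115.42], [12.27, 149.76], [-77.06, 257.06], [2.81, 150.46], [-146.56, 146.56]. Speed limits (degrees/s): [147.25, 147.25, 180, 180, 180, 180].

INTERFACE

Orientations are given as [roll, pitch, yaw] about the fixed x, y, z axes, in that order (R = Rz(yaw) Ry(pitch) Rx(roll)).
In Python, from workcell import * gives the robot as it stands. The module is installed in compiled form; this text tells all that it offers.
- The arm moves only by the shell command python3 -m crank 'ROWS' [FORCE]. ROWS is JSON, a list of rows, each an object of numbers: "grip": the finger opening in m, from 0 to 0.0912; "x", "y", "z": the shift along the tool's x, y, z in m; "yaw": the turn about the tool's z in rad. In form: [{"grip": .., "x": .., "y": .., "z": .., "yaw": ..}, ...]. A call has exactly 5 rows; each row is the pose to reach, as a shift and turn from the pose commanded when the call began, along the tool's axes at that moment; what a row does not reach only later rows make up. A row lasts 1/12 s, in which the tool goes at most 41.7 mm and 7.16 degrees, less where a joint would pass 70% of its speed; a pose out of reach is approached as far as the arm can. A call with a gripper value outside its range is refused whole. The fingers move at their own pace and stop on an object; FORCE is the grip in N (left out, the last holds). Time passes only in rows, so rows that repeat a pose let the fingers close, or fill a call up. It gives the time, the measured TCP pose, the force, the opening and the grip force at its end, in the units of the state.
- state(): the state, without advancing time (a new reading comes with each control period).
- grab_frame(name): name is "scene" or "top" or "wrist"; returns the picture (480x640x3 uint8, red, green, blue); there is no depth.
- camera_model(name): a dict with "intrinsics" (3x3 intrinsics, pixels), "distortion" ([k1, k2, p1, p2, k3] as OpenCV has them; the pictures are not rectified), "R" (3x3) and "t" (3): a world point X has camera coordinates R X + t. Camera axes: x right, y down, z forward; pixel columns grow to the right and rows downward; lengths in mm; the calibration is good to about 2 mm. A picture is of the moment at which its call begins: read the wrist's pose just before it. camera_model takes no time and is no camera call; for the wrist camera it gives the pose at the moment of the call.
- job_done(): hands the job in; it is judged then, once.
The state is a dict: "time_s": time; "qpos": joint angles; "qvel": joint speeds; "effort": joint torques, N m; "ee_pos": TCP position; "ee_rot": TCP orientation; "force": force on the tool from outside, world axes, zero at the start; "torque": the same for the moment, N m; "gripper_width": finger opening in mm; "gripper_force": force on a finger pad.
Only numpy, scipy, OpenCV 4.12 (cv2) and the standard library are available. Lean on these libraries where they do the work, as an engineer would, in place of code of your own. Each camera call takes 0.05 s, during which the arm holds its last target. There are 200 camera calls.

## Working session

There is one attempt and no reset: what is moved stays moved. The work goes in short steps, Python scripts to look and compute and a shell command to move; the robot and the scene stay as the last step left them, time stands still between calls to the robot, and variables do not carry over. Pictures are saved under pics/ and viewed, at most 10 in all, crops included, and the job is handed in when it is done.

```bash
mkdir -p pics; cat > h.py <<'E'
from workcell import *
import numpy as np, cv2
def ray(cm,px):
    K=np.array(cm["intrinsics"],float);D=np.array(cm["distortion"],float)
    u=cv2.undistortPoints(np.array(px,float).reshape(-1,1,2),K,D).reshape(-1,2)
    R=np.array(cm["R"]);t=np.array(cm["t"])
    d=np.c_[u,np.ones(len(u))]@R
    return -R.T@t,d
def plane(cm,px,z):
    c,d=ray(cm,px); s=(z-c[2])/d[:,2]; return c+d*s[:,None]
def tri(cms,pxs):
    A=np.zeros((3,3));b=np.zeros(3)
    L=[]
    for cm,p in zip(cms,pxs):
        c,d=ray(cm,[p]);d=d[0]/np.linalg.norm(d[0]);M=np.eye(3)-np.outer(d,d);A+=M;b+=M@c;L.append((c,M))
    x=np.linalg.solve(A,b); return x,[np.linalg.norm(M@(x-c)) for c,M in L]
def save(img,n): cv2.imwrite("pics/"+n,img[:,:,::-1])
E
python3 - <<'E'
from h import *
np.set_printoptions(precision=1,suppress=True)
for n in("top","scene","wrist"):
    cm=camera_model(n);f=grab_frame(n);save(f,n+"0.png");np.save(n+"0.npy",f);print(n,cm)
print(state())
E
```

```text
top {'intrinsics': array([[539.9,   0. , 319.7],
       [  0. , 539.9, 240.2],
       [  0. ,   0. ,   1. ]]), 'distortion': array([-0.,  0.,  0.,  0.,  0.]), 'R': array([[ 0. , -1. , -0. ],
       [-1. , -0. , -0.2],
       [ 0.2,  0. , -1. ]]), 't': array([-135.9,  526. , 1291.3])}
scene {'intrinsics': array([[441.1,   0. , 319.8],
       [  0. , 441.1, 239.4],
       [  0. ,   0. ,   1. ]]), 'distortion': array([0., 0., 0., 0., 0.]), 'R': array([[-0.3,  0.9, -0. ],
       [ 0.7,  0.2, -0.6],
       [-0.6, -0.2, -0.8]]), 't': array([ 281.3, -312.5, 1570.1])}
wrist {'intrinsics': array([[338.1,   0. , 314.6],
       [  0. , 338.1, 242.3],
       [  0. ,   0. ,   1. ]]), 'distortion': array([-0.,  0.,  0.,  0.,  0.]), 'R': array([[ 0.4,  0.9, -0. ],
       [ 0.9, -0.4,  0.3],
       [ 0.3, -0.1, -1. ]]), 't': array([-575. ,  -30.5,  391.9])}
{'time_s': 0.15, 'qpos': array([64.2, 18.3, 89.7, -0. , 72. , -1.1]), 'qvel': array([-0. , -0.1, -0.3,  0.1,  0. , -0. ]), 'effort': array([  0. , -41.3, -23.2,   0.1,   0. ,  -0. ]), 'ee_pos': array([239.4, 522.4, 227.3]), 'ee_rot': array([-179.9,   -0. ,  155.4]), 'force': array([ 0.5, -0. ,  0.4]), 'torque': array([-0. , -0. ,  0.1]), 'gripper_force': 0.0, 'gripper_width': 91.04895601371669}
```

View pics/top0.png

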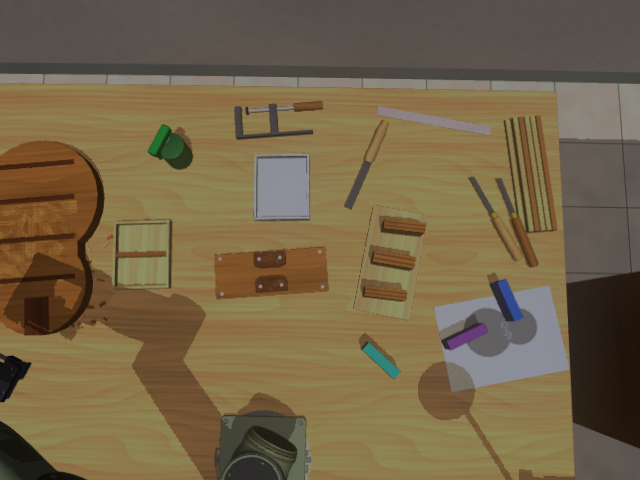

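View pics/scene0.png

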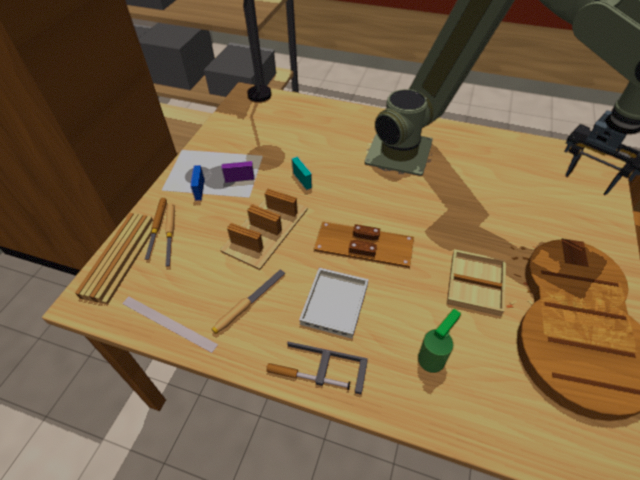

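Top view: the three brown blocks stand on the plywood stock board at (403,226), (392,259) and (384,293). The gauge is at (271,272), the batten tray at (143,254) and the basket at (282,187). The blue (505,300), purple (465,336) and turquoise (380,360) blocks are look-alikes off the board and stay untouched. I'll confirm in one enlarged crop.

```bash
python3 - <<'E'
from h import *
np.set_printoptions(precision=1,suppress=True)
f=np.load("top0.npy");cm=camera_model("top")
save(cv2.resize(f[140:330,205:440],None,fx=3.4,fy=3.1,interpolation=cv2.INTER_CUBIC)[:600,:800],"crop1.png")
hsv=cv2.cvtColor(f,cv2.COLOR_RGB2HSV)
for p in [(403,224),(410,233),(392,258),(384,292),(380,240),(230,270),(340,225),(271,285),(250,270),(143,254),(130,240),(282,187),(220,220),(255,187)]:print(p,f[p[1],p[0]],hsv[p[1],p[0]])
E
```

```text
(403, 224) [120  79  39] [ 15 172 120]
(410, 233) [65 49 27] [ 17 149  65]
(392, 258) [133  88  44] [ 15 171 133]
(384, 292) [128  84  42] [ 15 171 128]
(380, 240) [142 122  81] [ 20 110 142]
(230, 270) [127  81  40] [ 14 175 127]
(340, 225) [142 123  77] [ 21 117 142]
(271, 285) [81 50 27] [ 13 170  81]
(250, 270) [126  81  40] [ 14 174 126]
(143, 254) [118  75  37] [ 14 175 118]
(130, 240) [142 139  93] [ 28  88 142]
(282, 187) [141 144 152] [112  18 152]
(220, 220) [142 123  78] [ 21 115 142]
(255, 187) [141 143 152] [115  18 152]
```

View pics/crop1.png

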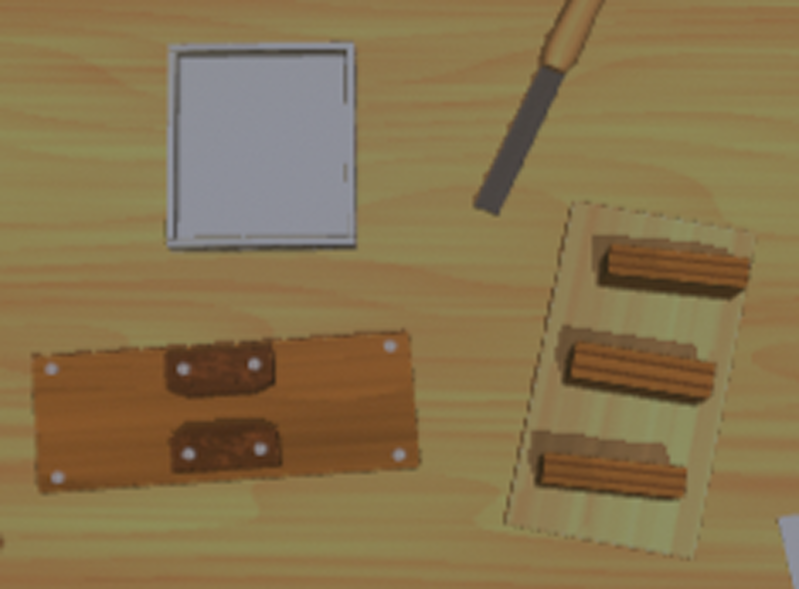

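The crop confirms three brown laminated blocks on the stock board. The gauge throat runs horizontally in the image, and its entry is the right-hand end, nearer the stock board.

```bash
cat >> h.py <<'E'
def rects(cm,mask,z,amin=150,amax=1e9,off=(0,0)):
    cs,_=cv2.findContours(mask,cv2.RETR_EXTERNAL,cv2.CHAIN_APPROX_NONE)
    out=[]
    for c in cs:
        if amin<cv2.contourArea(c)<amax:
            P=plane(cm,c.reshape(-1,2)+np.array(off),z)[:,:2].astype(np.float32)
            r=cv2.minAreaRect(P);M=cv2.moments(c)
            w,h=r[1];a=r[2]
            if w>h: a,w,h=a+90,h,w   # a: such that long axis direction = a+90
            ang=(a+90)%180
            out.append((np.array([M["m10"],M["m01"]])/M["m00"],np.array(r[0]),(w,h),ang))
    return out
E
python3 - <<'E'
from h import *
np.set_printoptions(precision=1,suppress=True)
f=np.load("top0.npy");cm=camera_model("top")
hsv=cv2.cvtColor(f,cv2.COLOR_RGB2HSV);H,S,V=cv2.split(hsv)
def roi(m,x0,y0,x1,y1):
    o=np.zeros(m.shape,np.uint8);o[y0:y1,x0:x1]=m[y0:y1,x0:x1]*255;return o
b=(S>150)&(V>88)
print("blocks");[print(*r) for r in rects(cm,roi(b,350,205,430,320),75)]
g=(S>145);print("gauge");[print(*r) for r in rects(cm,roi(g,205,235,335,305),12,1000)]
s=(S<110)
print("screws");[print(*r) for r in rects(cm,roi(s,217,247,327,297),12,3,60)]
print("batten");[print(*r) for r in rects(cm,roi((S>150)&(V>60),119,240,168,268),22,50)]
print("basket");[print(*r) for r in rects(cm,roi(S<60,245,145,320,230),26,1000)]
print("tray");[print(*r) for r in rects(cm,roi((H>=24)|(S>150),105,210,180,297),26,1000)]
print(cm["R"],cm["t"])
E
```

```text
blocks
[385.1 292.8] [ 400.3 -283.5] (23.42030143737793, 98.44939422607422) 83.95845794677734
[393.6 258.8] [ 481.3 -303.7] (27.86086654663086, 98.8568115234375) 80.8256607055664
[404.2 225.3] [ 563.1 -328.7] (23.547088623046875, 97.64627075195312) 84.60140991210938
gauge
[270.6 272.4] [449.9  -4.7] (111.66976928710938, 279.7219543457031) 95.25552415847778
screws
[221.5 293.6] [394.2 115.5] (7.428217887878418, 7.597288131713867) 91.13979029655457
[321.8 286.2] [ 417.  -133.1] (7.0242695808410645, 8.783000946044922) 136.0683135986328
[260.1 285.8] [414.7  20.5] (9.935894012451172, 9.996895790100098) 91.11133062839508
[281.4 284.5] [419.4 -32.9] (7.455390453338623, 7.518283843994141) 91.10588443279266
[258.5 258.5] [483.4  26.7] (7.527824401855469, 7.694135665893555) 2.0590262413024902
[219.6 258.6] [481.5 124.6] (7.539911270141602, 7.7136077880859375) 2.6782052516937256
[279.5 257. ] [488.2 -25.8] (7.5238518714904785, 10.120347023010254) 1.7268695831298828
[319.4 251.4] [ 503.9 -125.8] (7.528164863586426, 7.589562892913818) 1.0920424461364746
batten
[141.9 254.1] [488.  317.4] (10.068814277648926, 115.88726806640625) 91.09775960445404
basket
[281.5 186.6] [666.  -27.1] (140.45516967773438, 173.85275268554688) 2.1918208599090576
tray
[141.  255.6] [482.2 329.3] (157.565673828125, 160.54615783691406) 3.443692207336426
[[ 0.  -1.  -0. ]
 [-1.  -0.  -0.2]
 [ 0.2  0.  -1. ]] [-135.9  526.  1291.3]
```

```bash
cat >> h.py <<'E'
import json,os
def plan(wps,start=None,save_=True):
    """wps: (x,y,z,yaw) world; prints per-call tool shift (m, rad); commanded pose kept in cmd.json"""
    p=start or json.load(open("cmd.json"))
    for w in wps:
        a=np.radians(p[3]);d=np.array(w[:3])-p[:3]
        X=np.array([np.cos(a),np.sin(a)]);Y=np.array([np.sin(a),-np.cos(a)])
        s=np.round(np.array([d[:2]@X,d[:2]@Y,-d[2]])/1000,4);t=round(-np.radians((w[3]-p[3]+180)%360-180),3)
        print("->",w,"x %.4f y %.4f z %.4f yaw %.3f  dist %.0f rows %.1f"%(*s,t,np.linalg.norm(d),max(np.linalg.norm(d)/41.7,abs(np.degrees(t))/7.16)))
        q=np.array(p[:2])+1000*(s[0]*X+s[1]*Y)
        p=[q[0],q[1],p[2]-1000*s[2],p[3]-np.degrees(t)]
    if save_: json.dump(p,open("cmd.json","w"))
def sync():
    s=state();json.dump([*s["ee_pos"],s["ee_rot"][2]],open("cmd.json","w"))
E
python3 - <<'E'
from h import *
np.set_printoptions(precision=1,suppress=True)
c=camera_model("wrist");s=state();C=-np.array(c["R"]).T@c["t"]
a=np.radians(155.4);X=np.array([np.cos(a),np.sin(a),0]);Y=np.array([np.sin(a),-np.cos(a),0]);d=C-s["ee_pos"]
print("cam in tool",d@X,d@Y,-d[2]," axis in tool",c["R"][2]@X,c["R"][2]@Y)
plan([(330,350,300,130),(370,170,300,105),(390,-10,300,95.2),(410,-150,300,84)],[239.6,522.718,227.976,155.375])
E
```

```text
cam in tool 79.52057705914382 0.8199041418116872 -157.00368681811517  axis in tool -0.2790911084670927 -0.0011065962588602525
-> (330, 350, 300, 130) x -0.1541 y -0.1193 z -0.0720 yaw 0.443  dist 208 rows 5.0
-> (370, 170, 300, 105) x -0.1637 y -0.0851 z -0.0000 yaw 0.436  dist 184 rows 4.4
-> (390, -10, 300, 95.2) x -0.1790 y -0.0273 z -0.0000 yaw 0.171  dist 181 rows 4.3
-> (410, -150, 300, 84) x -0.1412 y 0.0072 z -0.0000 yaw 0.196  dist 141 rows 3.4
```

```bash
python3 -m crank '[{"grip":0.06,"x":-0.0308,"y":-0.0239,"z":-0.0144,"yaw":0.089},{"grip":0.06,"x":-0.0616,"y":-0.0477,"z":-0.0288,"yaw":0.177},{"grip":0.06,"x":-0.0925,"y":-0.0716,"z":-0.0432,"yaw":0.266},{"grip":0.06,"x":-0.1233,"y":-0.0954,"z":-0.0576,"yaw":0.354},{"grip":0.06,"x":-0.1541,"y":-0.1193,"z":-0.072,"yaw":0.443}]' 20
python3 -m crank '[{"grip":0.06,"x":-0.0327,"y":-0.017,"z":0,"yaw":0.087},{"grip":0.06,"x":-0.0655,"y":-0.034,"z":0,"yaw":0.174},{"grip":0.06,"x":-0.0982,"y":-0.0511,"z":0,"yaw":0.262},{"grip":0.06,"x":-0.131,"y":-0.0681,"z":0,"yaw":0.349},{"grip":0.06,"x":-0.1637,"y":-0.0851,"z":0,"yaw":0.436}]'
python3 -m crank '[{"grip":0.06,"x":-0.04,"y":-0.006,"z":0,"yaw":0.04},{"grip":0.06,"x":-0.08,"y":-0.012,"z":0,"yaw":0.08},{"grip":0.06,"x":-0.12,"y":-0.018,"z":0,"yaw":0.12},{"grip":0.06,"x":-0.155,"y":-0.024,"z":0,"yaw":0.15},{"grip":0.06,"x":-0.179,"y":-0.0273,"z":0,"yaw":0.171}]'
python3 - <<'E'
from h import *
import pickle
s=state();c=camera_model("wrist");f=grab_frame("wrist");pickle.dump((s,c,f),open("w1.pkl","wb"));save(f,"w1.png")
print(s["ee_pos"],s["ee_rot"],s["qvel"].round(1))
E
python3 -m crank '[{"grip":0.06,"x":-0.035,"y":0.0018,"z":0,"yaw":0.05},{"grip":0.06,"x":-0.07,"y":0.0036,"z":0,"yaw":0.1},{"grip":0.06,"x":-0.105,"y":0.0054,"z":0,"yaw":0.15},{"grip":0.06,"x":-0.1412,"y":0.0072,"z":0,"yaw":0.196},{"grip":0.06,"x":-0.1412,"y":0.0072,"z":0,"yaw":0.196}]'
python3 - <<'E'
from h import *
import pickle
s=state();c=camera_model("wrist");f=grab_frame("wrist");pickle.dump((s,c,f),open("w2.pkl","wb"));save(f,"w2.png")
print(s["ee_pos"],s["ee_rot"],s["qvel"].round(1))
a=cv2.imread("pics/w1.png");b=cv2.imread("pics/w2.png");cv2.imwrite("pics/w12.png",cv2.resize(np.hstack([a,b]),(800,300),interpolation=cv2.INTER_AREA))
E
```

```text
time_s: 0.57
ee_pos: [330.2, 348.3, 300.3]
ee_rot: [-180.0, 0.0, 129.8]
force: [0.9, 0.3, 0.5]
gripper_width: 61.4
gripper_force: 0.0
time_s: 0.98
ee_pos: [369.7, 168.2, 299.9]
ee_rot: [180.0, 0.0, 104.8]
force: [-0.0, -0.1, 0.8]
gripper_width: 60.0
gripper_force: 0.0
time_s: 1.4
ee_pos: [389.5, -12.8, 299.9]
ee_rot: [-180.0, 0.0, 95.0]
force: [1.1, 0.4, 0.1]
gripper_width: 60.2
gripper_force: 0.0
[389.47289289 -12.80668942 299.89362073] [-1.79996472e+02  4.99248129e-02  9.50136413e+01] [-40.7   4.   -3.7   1.6  -0.2 -26.4]
time_s: 1.87
ee_pos: [410.7, -154.9, 299.4]
ee_rot: [180.0, 0.2, 83.6]
force: [0.3, 0.4, 0.2]
gripper_width: 60.2
gripper_force: 0.0
[ 410.69705357 -154.85782842  299.44543024] [1.79984108e+02 1.68859134e-01 8.36114677e+01] [ 4.4 -1.8  2.4  4.3  2.6  1.8]
```

View pics/w12.png

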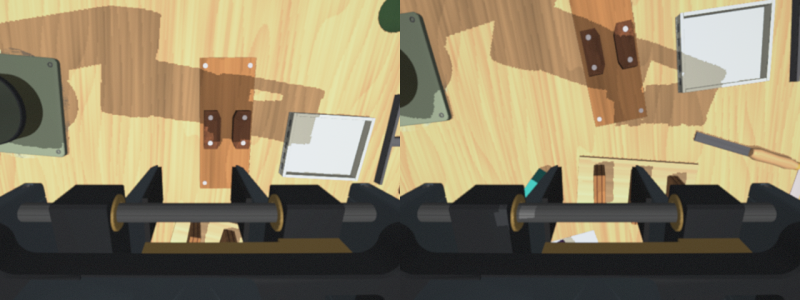

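The left view shows the gauge with its cheek screws near full-resolution (338,187), (390,187), (338,226) and (390,226). The right view shows the gauge end, the stock board and block ends near (960/2,290). I'll triangulate the screws from both wrist views and the top view.

```bash
python3 - <<'E'
from h import *
import pickle
np.set_printoptions(precision=1,suppress=True)
s1,c1,f1=pickle.load(open("w1.pkl","rb"));s2,c2,f2=pickle.load(open("w2.pkl","rb"));ft=np.load("top0.npy");ct=camera_model("top")
def loc(f,p,r=8):
    x,y=p;w=f[y-r:y+r+1,x-r:x+r+1];S=cv2.cvtColor(w,cv2.COLOR_RGB2HSV)[:,:,1].astype(float)
    m=np.clip(np.percentile(S,60)*0.75-S,0,None);m=np.where(m>0.3*m.max(),m,0)
    yy,xx=np.mgrid[-r:r+1,-r:r+1];return np.array([x+(m*xx).sum()/m.sum(),y+(m*yy).sum()/m.sum()])
# near, far cheeks; (-y,+y)
T={"nc-":(281,284),"nc+":(260,286),"fc-":(280,257),"fc+":(258,258),"n-":(322,286),"f-":(319,251),"n+":(222,294),"f+":(220,259)}
W1={"nc-":(338,226),"nc+":(338,187),"fc-":(390,226),"fc+":(390,187),"n-":(328,293),"n+":(328,106),"f+":(400,106)}
W2={"nc-":(309,107),"nc+":(301,61),"fc-":(366,94),"n-":(318,190),"f-":(386,176)}
for k in T:
    o=[];cs=[];ps=[]
    for c,f,d,r in((ct,ft,T,4),(c1,f1,W1,8),(c2,f2,W2,8)):
        if k in d: cs.append(c);ps.append(loc(f,d[k],r))
    z=34 if k[1]=="c" else 12
    x,e=tri(cs,ps); 
    print(k,"tri",x,np.array(e)," planes",*[plane(c,[p],z)[0][:2] for c,p in zip(cs,ps)])
    if len(cs)>2: print("   wrist-only tri",*tri(cs[1:],ps[1:]))
E
```

```text
nc- tri [418.5 -34.5  36.1] [0.9 0.3 0.6]  planes [417.9 -33.8] [419.  -35.1] [419.  -34.7]
   wrist-only tri [419.  -34.8  35.3] [np.float64(0.04139268069265431), np.float64(0.041392680692676785)]
nc+ tri [414.1  17.1  34.8] [0.6 0.2 0.4]  planes [413.7  17.5] [414.3  16.8] [414.5  17.1]
   wrist-only tri [414.4  16.9  34.7] [np.float64(0.10828131368100133), np.float64(0.1082813136810129)]
fc- tri [485.8 -28.2  37.4] [0.7 0.  0.7]  planes [485.8 -27.3] [486.7 -29. ] [486.8 -28.4]
   wrist-only tri [486.4 -28.6  35.4] [np.float64(0.11549789870992345), np.float64(0.11549789871002557)]
fc+ tri [480.2  23.5  40.8] [0.1 0.1]  planes [480.8  24.3] [481.9  22.9]
n- tri [ 417.6 -133.8   14.2] [0.9 0.2 0.7]  planes [ 416.9 -133.4] [ 418.  -134.7] [ 418.2 -134.5]
   wrist-only tri [ 418.1 -134.4   12.6] [np.float64(0.10619564582278164), np.float64(0.10619564582274968)]
f- tri [ 503.3 -124.9   24.5] [0.2 0.2]  planes [ 504.8 -124.9] [ 506.  -126.3]
n+ tri [394.  114.   20.1] [0.7 0.7]  planes [393.7 115.7] [394.9 114.7]
f+ tri [479.4 120.9  27.7] [0.1 0.1]  planes [481.2 124.1] [482.9 122.8]
```

```bash
python3 - <<'E'
from h import *
a=cv2.resize(np.load("scene0.npy")[180:270,215:315],(400,360),interpolation=cv2.INTER_CUBIC)
import pickle
f=pickle.load(open("w2.pkl","rb"))[2]
b=cv2.resize(f[240:330,270:370],(400,360),interpolation=cv2.INTER_CUBIC)
save(np.hstack([a,b]),"c2.png")
E
```

```text
(no output)
```

View pics/c2.png

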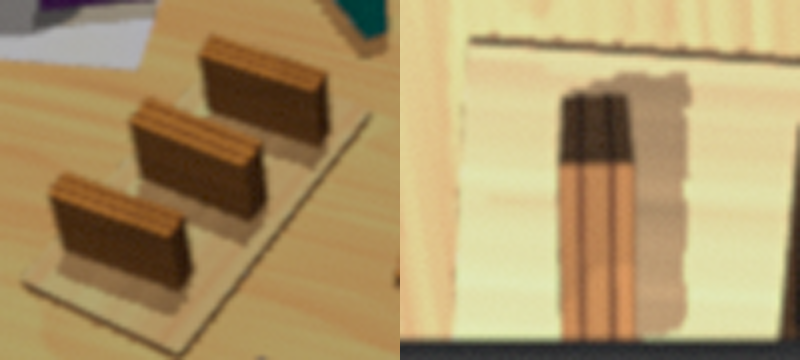

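The left crop shows the three blocks; the nearest one's +y top end is at about scene (294.6,200.5). The right crop shows the same end in w2, with the top edge at (310–328.5, 280) and the foot at (310.5–327, 263.8).

```bash
python3 - <<'E'
from h import *
import pickle
np.set_printoptions(precision=1,suppress=True)
s2,c2,f2=pickle.load(open("w2.pkl","rb"));f=np.load("top0.npy");ct=camera_model("top");cs=camera_model("scene")
hsv=cv2.cvtColor(f,cv2.COLOR_RGB2HSV);m=((hsv[:,:,1]>150)&(hsv[:,:,2]>88)).astype(np.uint8)*255
m[:278]=0;m[310:]=0;m[:,:350]=0;m[:,415:]=0
c=max(cv2.findContours(m,0,1)[0],key=cv2.contourArea);b=cv2.boxPoints(cv2.minAreaRect(c));b=b[b[:,0].argsort()][:2];pt=b.mean(0);print(b)
print("top edge",*tri([ct,c2,cs],[pt,(319.3,280),(294.6,200.5)]));print(*tri([ct,c2],[pt,(319.3,280)]));print(*tri([c2,cs],[(319.3,280),(294.6,200.5)]))
print("w2 at75",plane(c2,[(310,280),(328.5,280)],75),"foot at10",plane(c2,[(310.5,263.8),(327,263.8)],10))
sync();print(state()["ee_pos"],state()["ee_rot"])
plan([(401,-284.5,120,84),(401,-284.5,54,84)])
E
```

```text
[[363.9 295.1]
 [365.1 285.3]]
top edge [ 406.6 -236.    71.4] [np.float64(1.6125350866216497), np.float64(0.6003627496633536), np.float64(1.5999533881132404)]
[ 406.4 -234.8   73.1] [np.float64(0.8553018128348421), np.float64(0.8553018128349875)]
[ 407.2 -236.7   71.5] [np.float64(0.882506912282204), np.float64(0.8825069122822273)]
w2 at75 [[ 396.1 -233.    75. ]
 [ 418.4 -235.5   75. ]] foot at10 [[ 395.6 -235.7   10. ]
 [ 418.6 -238.3   10. ]]
[ 410.1 -152.1  299.4] [-179.9   -0.    83.7]
-> (401, -284.5, 120, 84) x -0.1326 y 0.0055 z 0.1794 yaw -0.005  dist 223 rows 5.4
-> (401, -284.5, 54, 84) x 0.0000 y -0.0000 z 0.0660 yaw 0.000  dist 66 rows 1.6
```

```bash
python3 -m crank '[{"grip":0.06,"x":-0.03,"y":0.001,"z":0.02,"yaw":0},{"grip":0.06,"x":-0.06,"y":0.002,"z":0.05,"yaw":0},{"grip":0.06,"x":-0.09,"y":0.004,"z":0.075,"yaw":0},{"grip":0.06,"x":-0.115,"y":0.005,"z":0.105,"yaw":-0.005},{"grip":0.06,"x":-0.1326,"y":0.0055,"z":0.135,"yaw":-0.005}]'
python3 -m crank '[{"grip":0.06,"x":0,"y":0,"z":0.04,"yaw":0},{"grip":0.06,"x":0,"y":0,"z":0.075,"yaw":0},{"grip":0.06,"x":0,"y":0,"z":0.1104,"yaw":0},{"grip":0.06,"x":0,"y":0,"z":0.1104,"yaw":0},{"grip":0.06,"x":0,"y":0,"z":0.1104,"yaw":0}]'
python3 -m crank '[{"grip":0.01,"x":0,"y":0,"z":0,"yaw":0},{"grip":0.01,"x":0,"y":0,"z":0,"yaw":0},{"grip":0.01,"x":0,"y":0,"z":0,"yaw":0},{"grip":0.01,"x":0,"y":0,"z":0,"yaw":0},{"grip":0.01,"x":0,"y":0,"z":0,"yaw":0}]' 20
python3 - <<'E'
from h import *
s=state();print(s["ee_pos"],s["ee_rot"])
E
```

```text
time_s: 2.33
ee_pos: [401.8, -283.0, 163.9]
ee_rot: [179.9, 0.0, 84.3]
force: [0.8, -0.1, 0.1]
gripper_width: 60.2
gripper_force: 0.0
time_s: 2.75
ee_pos: [401.0, -280.7, 53.7]
ee_rot: [-179.8, -0.1, 84.4]
force: [0.4, -0.2, -0.0]
gripper_width: 60.3
gripper_force: 0.0
time_s: 3.17
ee_pos: [402.1, -282.7, 55.7]
ee_rot: [179.9, 0.1, 84.3]
force: [0.2, 0.3, -0.2]
gripper_width: 29.5
gripper_force: 0.0
[ 402.08797318 -282.73302984   55.67426198] [1.79882830e+02 6.27806729e-02 8.42707145e+01]
```

```bash
python3 -m crank '[{"grip":0.01,"x":0,"y":0,"z":0,"yaw":0},{"grip":0.01,"x":0,"y":0,"z":0,"yaw":0},{"grip":0.01,"x":0,"y":0,"z":-0.02,"yaw":0},{"grip":0.01,"x":0,"y":0,"z":-0.05,"yaw":0},{"grip":0.01,"x":0,"y":0,"z":-0.075,"yaw":0}]'
python3 - <<'E'
from h import *
plan([(458.3,-94.9,129.6,95.2),(458.3,-94.9,58,95.2)],[401.6,-282.4,129.6,84.29])
E
```

```text
time_s: 3.58
ee_pos: [401.1, -282.2, 130.2]
ee_rot: [-179.9, -0.1, 84.3]
force: [1.1, 0.6, -0.7]
gripper_width: 23.6
gripper_force: 20.0
-> (458.3, -94.9, 129.6, 95.2) x 0.1922 y 0.0378 z -0.0000 yaw -0.190  dist 196 rows 4.7
-> (458.3, -94.9, 58, 95.2) x 0.0000 y -0.0000 z 0.0716 yaw -0.000  dist 72 rows 1.7
```

```bash
python3 -m crank '[{"grip":0.01,"x":0.0384,"y":0.0076,"z":0,"yaw":-0.04},{"grip":0.01,"x":0.0769,"y":0.0151,"z":0,"yaw":-0.08},{"grip":0.01,"x":0.1153,"y":0.0227,"z":0,"yaw":-0.12},{"grip":0.01,"x":0.1538,"y":0.0302,"z":0,"yaw":-0.16},{"grip":0.01,"x":0.1922,"y":0.0378,"z":0,"yaw":-0.19}]'
python3 -m crank '[{"grip":0.01,"x":0,"y":0,"z":0.02,"yaw":0},{"grip":0.01,"x":0,"y":0,"z":0.045,"yaw":0},{"grip":0.01,"x":0,"y":0,"z":0.065,"yaw":0},{"grip":0.01,"x":0,"y":0,"z":0.0716,"yaw":0},{"grip":0.01,"x":0,"y":0,"z":0.0716,"yaw":0}]'
python3 - <<'E'
from h import *
import pickle
s=state();c=camera_model("wrist");f=grab_frame("wrist");pickle.dump((s,c,f),open("w3.pkl","wb"))
print(s["ee_pos"],s["ee_rot"],s["force"])
save(cv2.resize(f[100:400,170:490],(640,600),interpolation=cv2.INTER_CUBIC),"w3.png")
E
```

```text
time_s: 4.0
ee_pos: [458.2, -93.3, 129.4]
ee_rot: [-180.0, -0.0, 95.2]
force: [-0.2, -0.2, -1.7]
gripper_width: 24.3
gripper_force: 20.0
time_s: 4.42
ee_pos: [457.3, -94.6, 57.0]
ee_rot: [-179.8, -0.1, 95.2]
force: [-0.4, 0.1, -1.1]
gripper_width: 24.0
gripper_force: 20.0
[457.34206155 -94.58741408  57.00152075] [-1.79822233e+02 -6.80319370e-02  9.51662242e+01] [-0.44533877  0.12967307 -1.05515087]
```

View pics/w3.png

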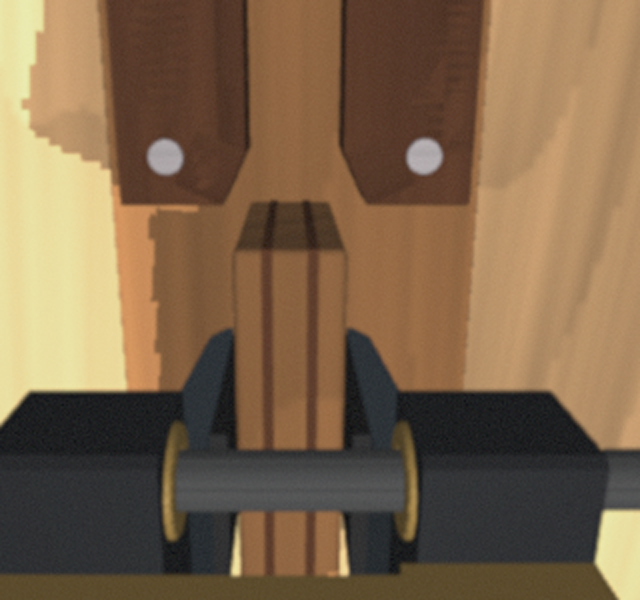

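The wrist view shows the held block just before the mouth. Its foot's front edge is at crop (252–328, 203). The throat edges are at x 246/342 and the cheek screws at (165,157) and (424,157), so it is nearly centred.

```bash
python3 - <<'E'
from h import *
import pickle
np.set_printoptions(precision=2,suppress=True)
s,c,f=pickle.load(open("w3.pkl","rb"))
full=lambda P:[(x/2+170,y/2+100) for x,y in P]
sc=plane(c,full([(165,157),(424,157)]),34);th=plane(c,full([(248,140),(341,140)]),34);ft=plane(c,full([(252,203),(328,203)]),13.5);tp=plane(c,full([(236,250),(346,250)]),78.5)
u=np.array([-.0906,.9959]);n=np.array([.9959,.0906]);T=np.array([450.2,-5.5])
for k,P in dict(sc=sc,th=th,ft=ft,tp=tp).items():
    d=P[:,:2]-T;print(k,"along",d@u,"across",d@n,d.mean(0)@n)
print("gauge yaw",np.degrees(np.arctan2(*(sc[1]-sc[0])[[1,0]])))
E
```

```text
sc along [-26.77 -26.86] across [-33.8   34.35] 0.27745196828326824
th along [-22.42 -22.45] across [-11.86  12.44] 0.28872142611743784
ft along [-42.32 -42.34] across [-12.28  10.4 ] -0.942862169481306
tp along [-41.49 -41.52] across [-11.95  10.68] -0.6366789137754912
gauge yaw 5.124651526630402
```

```bash
python3 -m crank '[{"grip":0.01,"x":0,"y":0.001,"z":0,"yaw":0},{"grip":0.01,"x":0,"y":0.001,"z":0.001,"yaw":0},{"grip":0.01,"x":0,"y":0.001,"z":0.0015,"yaw":0},{"grip":0.01,"x":0,"y":0.001,"z":0.0015,"yaw":0},{"grip":0.028,"x":0,"y":0.001,"z":0.0015,"yaw":0}]'
python3 -m crank '[{"grip":0.028,"x":0,"y":0,"z":0,"yaw":0},{"grip":0.01,"x":0,"y":0,"z":0,"yaw":0},{"grip":0.01,"x":0,"y":0,"z":0,"yaw":0},{"grip":0.01,"x":0,"y":0,"z":0,"yaw":0},{"grip":0.01,"x":0.005,"y":0,"z":0,"yaw":0}]' 12
python3 -m crank '[{"grip":0.01,"x":0.004,"y":0,"z":0,"yaw":0},{"grip":0.01,"x":0.008,"y":0,"z":0,"yaw":0},{"grip":0.01,"x":0.012,"y":0,"z":0,"yaw":0},{"grip":0.01,"x":0.012,"y":0,"z":0,"yaw":0},{"grip":0.01,"x":0.012,"y":0,"z":0,"yaw":0}]'
```

```text
time_s: 4.88
ee_pos: [459.5, -95.0, 56.7]
ee_rot: [180.0, 0.0, 95.1]
force: [-0.1, 0.3, 0.4]
gripper_width: 26.8
gripper_force: 0.0
time_s: 5.3
ee_pos: [459.4, -90.5, 56.7]
ee_rot: [179.9, 0.0, 95.1]
force: [-0.2, -1.2, 0.9]
gripper_width: 23.9
gripper_force: 12.0
time_s: 5.72
ee_pos: [457.9, -77.2, 56.6]
ee_rot: [180.0, -0.0, 95.2]
force: [-0.4, 2.4, 3.9]
gripper_width: 24.1
gripper_force: 12.0
```

```bash
python3 -m crank '[{"grip":0.01,"x":0.004,"y":0,"z":0,"yaw":0},{"grip":0.01,"x":0.008,"y":0,"z":0,"yaw":0},{"grip":0.01,"x":0.012,"y":0,"z":0,"yaw":0},{"grip":0.01,"x":0.016,"y":0,"z":0,"yaw":0},{"grip":0.01,"x":0.02,"y":0,"z":0,"yaw":0}]'
python3 -m crank '[{"grip":0.01,"x":0.006,"y":0,"z":0,"yaw":0},{"grip":0.01,"x":0.012,"y":0,"z":0,"yaw":0},{"grip":0.01,"x":0.018,"y":0,"z":0,"yaw":0},{"grip":0.01,"x":0.024,"y":0,"z":0,"yaw":0},{"grip":0.01,"x":0.03,"y":0,"z":0,"yaw":0}]'
```

```text
time_s: 6.13
ee_pos: [456.1, -58.2, 56.6]
ee_rot: [180.0, 0.1, 95.2]
force: [-0.1, -4.8, 4.8]
gripper_width: 24.1
gripper_force: 12.0
time_s: 6.55
ee_pos: [453.3, -28.2, 56.6]
ee_rot: [180.0, 0.1, 95.2]
force: [-0.8, -5.6, 5.8]
gripper_width: 23.9
gripper_force: 12.0
```

```bash
python3 -m crank '[{"grip":0.01,"x":0.008,"y":0,"z":-0.0003,"yaw":0},{"grip":0.01,"x":0.016,"y":0,"z":-0.0003,"yaw":0},{"grip":0.01,"x":0.024,"y":0,"z":-0.0003,"yaw":0},{"grip":0.01,"x":0.032,"y":0,"z":-0.0003,"yaw":0},{"grip":0.01,"x":0.04,"y":0,"z":-0.0003,"yaw":0}]'
python3 -m crank '[{"grip":0.01,"x":0.008,"y":0,"z":0,"yaw":0},{"grip":0.01,"x":0.016,"y":0,"z":0,"yaw":0},{"grip":0.01,"x":0.024,"y":0,"z":0,"yaw":0},{"grip":0.01,"x":0.032,"y":0,"z":0,"yaw":0},{"grip":0.01,"x":0.04,"y":0,"z":0,"yaw":0}]'
python3 -m crank '[{"grip":0.01,"x":0.008,"y":0,"z":0,"yaw":0},{"grip":0.01,"x":0.016,"y":0,"z":0,"yaw":0},{"grip":0.01,"x":0.024,"y":0,"z":0,"yaw":0},{"grip":0.01,"x":0.032,"y":0,"z":0,"yaw":0},{"grip":0.01,"x":0.036,"y":0,"z":0,"yaw":0}]'
python3 - <<'E'
from h import *
import pickle
s=state();c=camera_model("wrist");f=grab_frame("wrist");ct=grab_frame("top");pickle.dump((s,c,f),open("w4.pkl","wb"));np.save("top4.npy",ct)
print(s["ee_pos"],s["ee_rot"],s["force"])
save(np.hstack([cv2.resize(f,(400,300),interpolation=cv2.INTER_AREA),cv2.resize(ct[190:340,90:290],(400,300),interpolation=cv2.INTER_CUBIC)]),"w4.png")
E
```

```text
time_s: 6.97
ee_pos: [449.5, 12.6, 56.6]
ee_rot: [-180.0, -0.0, 95.2]
force: [0.9, -1.8, 2.2]
gripper_width: 23.7
gripper_force: 12.0
time_s: 7.38
ee_pos: [445.8, 52.4, 56.6]
ee_rot: [-180.0, -0.0, 95.2]
force: [0.2, -0.6, -0.1]
gripper_width: 24.1
gripper_force: 12.0
time_s: 7.8
ee_pos: [442.6, 88.5, 56.6]
ee_rot: [-180.0, -0.0, 95.2]
force: [-0.4, -0.8, -0.8]
gripper_width: 24.0
gripper_force: 12.0
[442.6456492   88.50206299  56.63057553] [-1.79982646e+02 -2.18270703e-02  9.51856229e+01] [-0.44449848 -0.83520749 -0.77080557]
```

View pics/w4.png

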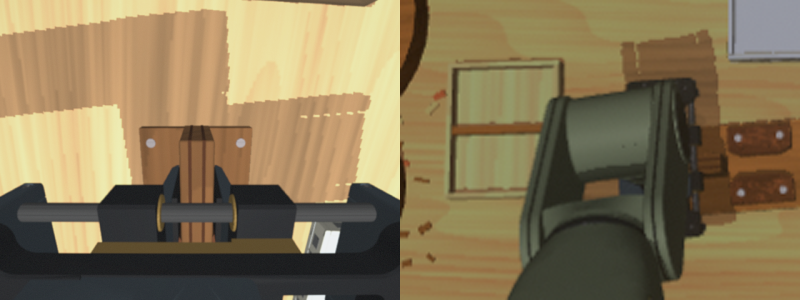

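Block 1 slid through; its front is now at the far end of the gauge board. Next it goes into the near lane of the tray.

```bash
python3 - <<'E'
from h import *
np.set_printoptions(precision=1,suppress=True)
print(plane(camera_model("top"),[(142.25,254.5)],26))
plan([(442.7,87.4,106.8,95.2),(444.5,200,106.8,93),(446.5,318.5,106.8,91.3),(446.5,318.5,51.2,91.3)],[442.7,87.4,56.8,95.2])
E
```

```text
[[486.3 315.3  26. ]]
-> (442.7, 87.4, 106.8, 95.2) x 0.0000 y 0.0000 z -0.0500 yaw -0.000  dist 50 rows 1.2
-> (444.5, 200, 106.8, 93) x 0.1120 y 0.0120 z -0.0000 yaw 0.038  dist 113 rows 2.7
-> (446.5, 318.5, 106.8, 91.3) x 0.1182 y 0.0082 z -0.0000 yaw 0.030  dist 118 rows 2.8
-> (446.5, 318.5, 51.2, 91.3) x 0.0000 y 0.0000 z 0.0556 yaw 0.000  dist 56 rows 1.3
```

```bash
python3 -m crank '[{"grip":0.01,"x":0,"y":0,"z":-0.025,"yaw":0},{"grip":0.01,"x":0,"y":0,"z":-0.05,"yaw":0},{"grip":0.01,"x":0.037,"y":0.004,"z":-0.05,"yaw":0.012},{"grip":0.01,"x":0.075,"y":0.008,"z":-0.05,"yaw":0.025},{"grip":0.01,"x":0.112,"y":0.012,"z":-0.05,"yaw":0.038}]' 20
python3 -m crank '[{"grip":0.01,"x":0.035,"y":0.002,"z":0,"yaw":0.01},{"grip":0.01,"x":0.07,"y":0.005,"z":0,"yaw":0.02},{"grip":0.01,"x":0.1,"y":0.007,"z":0,"yaw":0.03},{"grip":0.01,"x":0.1182,"y":0.0082,"z":0,"yaw":0.03},{"grip":0.01,"x":0.1182,"y":0.0082,"z":0,"yaw":0.03}]'
python3 -m crank '[{"grip":0.01,"x":0,"y":0,"z":0.025,"yaw":0},{"grip":0.01,"x":0,"y":0,"z":0.045,"yaw":0},{"grip":0.01,"x":0,"y":0,"z":0.053,"yaw":0},{"grip":0.01,"x":0,"y":0,"z":0.0556,"yaw":0},{"grip":0.01,"x":0,"y":0,"z":0.0556,"yaw":0}]'
python3 - <<'E'
from h import *
s=state();f=grab_frame("wrist");save(f,"w5.png");print(s["ee_pos"],s["force"],s["ee_rot"])
E
```

```text
time_s: 8.32
ee_pos: [444.9, 200.9, 107.3]
ee_rot: [179.9, -0.0, 92.8]
force: [0.6, -0.8, -1.4]
gripper_width: 23.8
gripper_force: 20.0
time_s: 8.73
ee_pos: [447.1, 322.0, 106.4]
ee_rot: [180.0, -0.1, 91.4]
force: [0.3, 0.1, -2.0]
gripper_width: 24.1
gripper_force: 20.0
time_s: 9.15
ee_pos: [446.3, 317.2, 51.0]
ee_rot: [-179.9, 0.1, 91.2]
force: [-0.2, 0.7, -1.3]
gripper_width: 24.1
gripper_force: 20.0
[446.28525549 317.21100882  50.96123421] [-0.16140971  0.71411457 -1.26210719] [-1.79888707e+02  7.74631798e-02  9.12093526e+01]
```

View pics/w5.png

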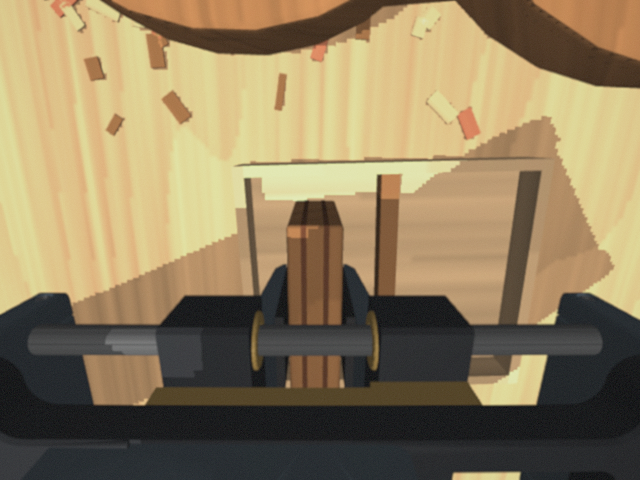

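The block stands in the near lane, with its foot front at (315,203), inside the far wall and clear of the batten at x≈390. I'll release it and go for the middle block.

```bash
python3 - <<'E'
from h import *
plan([(446.5,318.5,50.8,91.3),(446.5,318.5,120.8,91.3),(460,120,120.8,88),(470,-80,120.8,84),(482,-270,120.8,81),(482,-303.5,54.6,81)],[446.5,318.5,51.2,91.3])
E
```

```text
-> (446.5, 318.5, 50.8, 91.3) x 0.0000 y 0.0000 z 0.0004 yaw -0.000  dist 0 rows 0.0
-> (446.5, 318.5, 120.8, 91.3) x 0.0000 y 0.0000 z -0.0700 yaw -0.000  dist 70 rows 1.7
-> (460, 120, 120.8, 88) x -0.1988 y 0.0090 z 0.0000 yaw 0.058  dist 199 rows 4.8
-> (470, -80, 120.8, 84) x -0.1995 y 0.0170 z 0.0000 yaw 0.069  dist 200 rows 4.8
-> (482, -270, 120.8, 81) x -0.1877 y 0.0318 z 0.0000 yaw 0.053  dist 190 rows 4.6
-> (482, -303.5, 54.6, 81) x -0.0331 y 0.0052 z 0.0662 yaw -0.000  dist 74 rows 1.8
```

```bash
python3 -m crank '[{"grip":0.01,"x":0,"y":0,"z":0.0004,"yaw":0},{"grip":0.05,"x":0,"y":0,"z":0.0004,"yaw":0},{"grip":0.05,"x":0,"y":0,"z":0.0004,"yaw":0},{"grip":0.05,"x":0,"y":0,"z":0.0004,"yaw":0},{"grip":0.05,"x":0,"y":0,"z":0.0004,"yaw":0}]'
python3 -m crank '[{"grip":0.05,"x":0,"y":0,"z":-0.02,"yaw":0},{"grip":0.05,"x":0,"y":0,"z":-0.045,"yaw":0},{"grip":0.05,"x":0,"y":0,"z":-0.07,"yaw":0},{"grip":0.05,"x":0,"y":0,"z":-0.07,"yaw":0},{"grip":0.05,"x":0,"y":0,"z":-0.07,"yaw":0}]'
python3 -m crank '[{"grip":0.05,"x":-0.0398,"y":0.0018,"z":0,"yaw":0.012},{"grip":0.05,"x":-0.0795,"y":0.0036,"z":0,"yaw":0.024},{"grip":0.05,"x":-0.1193,"y":0.0054,"z":0,"yaw":0.036},{"grip":0.05,"x":-0.159,"y":0.0072,"z":0,"yaw":0.048},{"grip":0.05,"x":-0.1988,"y":0.009,"z":0,"yaw":0.058}]'
python3 -m crank '[{"grip":0.05,"x":-0.0399,"y":0.0034,"z":0,"yaw":0.014},{"grip":0.05,"x":-0.0798,"y":0.0068,"z":0,"yaw":0.028},{"grip":0.05,"x":-0.1197,"y":0.0102,"z":0,"yaw":0.042},{"grip":0.05,"x":-0.1596,"y":0.0136,"z":0,"yaw":0.056},{"grip":0.05,"x":-0.1995,"y":0.017,"z":0,"yaw":0.069}]'
python3 -m crank '[{"grip":0.05,"x":-0.0375,"y":0.0064,"z":0,"yaw":0.01},{"grip":0.05,"x":-0.0751,"y":0.0127,"z":0,"yaw":0.02},{"grip":0.05,"x":-0.1126,"y":0.0191,"z":0,"yaw":0.03},{"grip":0.05,"x":-0.1502,"y":0.0254,"z":0,"yaw":0.04},{"grip":0.05,"x":-0.1877,"y":0.0318,"z":0,"yaw":0.053}]'
python3 -m crank '[{"grip":0.05,"x":-0.02,"y":0.003,"z":0,"yaw":0},{"grip":0.05,"x":-0.0331,"y":0.0052,"z":0,"yaw":0},{"grip":0.05,"x":-0.0331,"y":0.0052,"z":0,"yaw":0},{"grip":0.05,"x":-0.0331,"y":0.0052,"z":0,"yaw":0},{"grip":0.05,"x":-0.0331,"y":0.0052,"z":0.02,"yaw":0}]'
python3 - <<'E'
from h import *
np.set_printoptions(precision=1,suppress=True)
s=state();c=camera_model("wrist");f=grab_frame("wrist");t=grab_frame("top");cm=camera_model("top");print(s["ee_pos"],s["ee_rot"])
hsv=cv2.cvtColor(t,cv2.COLOR_RGB2HSV);m=((hsv[:,:,1]>150)&(hsv[:,:,2]>60)).astype(np.uint8)*255
k=np.zeros_like(m);k[222:288,117:170]=m[222:288,117:170]
print("tray",[r for r in rects(cm,k,71,60)])
save(np.hstack([f[150:400,190:440],cv2.resize(t[215:295,105:185],(250,250))]),"w6.png")
E
```

```text
time_s: 9.62
ee_pos: [447.0, 318.6, 51.1]
ee_rot: [180.0, -0.0, 91.3]
force: [0.5, -0.6, -0.5]
gripper_width: 47.7
gripper_force: 0.0
time_s: 10.03
ee_pos: [447.6, 319.0, 122.2]
ee_rot: [179.8, -0.1, 91.3]
force: [-0.9, -0.3, -0.8]
gripper_width: 50.4
gripper_force: 0.0
time_s: 10.45
ee_pos: [458.9, 118.1, 119.4]
ee_rot: [-179.9, 0.0, 88.0]
force: [1.2, -0.9, -0.6]
gripper_width: 49.9
gripper_force: 0.0
time_s: 10.87
ee_pos: [468.7, -81.8, 119.5]
ee_rot: [-179.9, -0.0, 83.9]
force: [1.4, 0.1, 0.4]
gripper_width: 49.9
gripper_force: 0.0
time_s: 11.28
ee_pos: [480.8, -271.5, 119.2]
ee_rot: [-179.9, -0.1, 80.9]
force: [1.1, 0.5, -0.2]
gripper_width: 50.3
gripper_force: 0.0
time_s: 11.7
ee_pos: [483.7, -303.3, 103.2]
ee_rot: [179.7, 0.1, 81.0]
force: [0.7, -0.4, -0.3]
gripper_width: 50.0
gripper_force: 0.0
[ 483.7 -303.3  103.2] [179.7   0.1  81. ]
tray [(array([136.3, 269.1]), array([444.5, 311.5]), (26.45435333251953, 95.30548095703125), 91.11554777622223), (array([140.7, 254.1]), array([482. , 303.1]), (9.716238021850586, 116.195068359375), 93.39443588256836)]
```

View pics/w6.png

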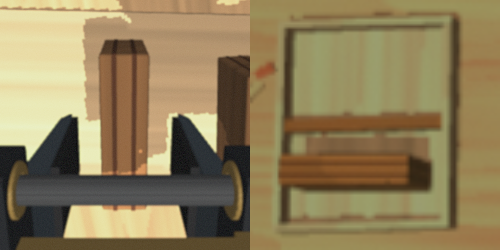

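Block 1 stands in the near lane (right inset), and the middle block sits centred between the open fingers. I'll descend, grip and carry it to the gauge.

```bash
python3 -m crank '[{"grip":0.05,"x":0,"y":0,"z":0.025,"yaw":0},{"grip":0.05,"x":0,"y":0,"z":0.0462,"yaw":0},{"grip":0.05,"x":0,"y":0,"z":0.0462,"yaw":0},{"grip":0.01,"x":0,"y":0,"z":0.0462,"yaw":0},{"grip":0.01,"x":0,"y":0,"z":0.0462,"yaw":0}]' 20
python3 -m crank '[{"grip":0.01,"x":0,"y":0,"z":0,"yaw":0},{"grip":0.01,"x":0,"y":0,"z":0,"yaw":0},{"grip":0.01,"x":0,"y":0,"z":0,"yaw":0},{"grip":0.01,"x":0,"y":0,"z":-0.03,"yaw":0},{"grip":0.01,"x":0,"y":0,"z":-0.07,"yaw":0}]' 20
python3 - <<'E'
from h import *
plan([(459.3,-93.5,124.6,95.2),(459.3,-93.5,58,95.2)],[482,-303.5,124.6,81])
E
```

```text
time_s: 12.22
ee_pos: [482.7, -303.2, 55.8]
ee_rot: [179.9, 0.0, 81.0]
force: [0.8, 0.1, -0.3]
gripper_width: 39.5
gripper_force: 0.0
time_s: 12.63
ee_pos: [479.5, -302.1, 122.4]
ee_rot: [-179.6, -0.2, 80.9]
force: [0.2, -1.2, -0.6]
gripper_width: 28.5
gripper_force: 20.0
-> (459.3, -93.5, 124.6, 95.2) x 0.2039 y -0.0553 z -0.0000 yaw -0.248  dist 211 rows 5.1
-> (459.3, -93.5, 58, 95.2) x -0.0000 y 0.0000 z 0.0666 yaw 0.000  dist 67 rows 1.6
```

```bash
python3 - <<'E'
from h import *
plan([(459.5,-96.9,124.6,95.2),(459.5,-96.9,58,95.2),(459.5,-96.9,56.7,95.2)],[482,-303.5,124.6,81])
E
```

```text
-> (459.5, -96.9, 124.6, 95.2) x 0.2005 y -0.0545 z -0.0000 yaw -0.248  dist 208 rows 5.0
-> (459.5, -96.9, 58, 95.2) x 0.0000 y -0.0000 z 0.0666 yaw 0.000  dist 67 rows 1.6
-> (459.5, -96.9, 56.7, 95.2) x 0.0000 y -0.0000 z 0.0013 yaw 0.000  dist 1 rows 0.0
```

```bash
python3 -m crank '[{"grip":0.01,"x":0.04,"y":-0.0109,"z":0,"yaw":-0.05},{"grip":0.01,"x":0.08,"y":-0.0218,"z":0,"yaw":-0.1},{"grip":0.01,"x":0.12,"y":-0.0327,"z":0,"yaw":-0.15},{"grip":0.01,"x":0.16,"y":-0.0436,"z":0,"yaw":-0.2},{"grip":0.01,"x":0.2,"y":-0.0545,"z":0,"yaw":-0.248}]'
python3 -m crank '[{"grip":0.01,"x":0,"y":0,"z":0.02,"yaw":0},{"grip":0.01,"x":0,"y":0,"z":0.045,"yaw":0},{"grip":0.01,"x":0,"y":0,"z":0.0625,"yaw":0},{"grip":0.01,"x":0,"y":0,"z":0.0666,"yaw":0},{"grip":0.01,"x":0,"y":0,"z":0.0679,"yaw":0}]'
python3 -m crank '[{"grip":0.01,"x":0,"y":0,"z":0,"yaw":0},{"grip":0.034,"x":0,"y":0,"z":0,"yaw":0},{"grip":0.034,"x":0,"y":0,"z":0,"yaw":0},{"grip":0.01,"x":0,"y":0,"z":0,"yaw":0},{"grip":0.01,"x":0,"y":0,"z":0,"yaw":0}]'
python3 -m crank '[{"grip":0.01,"x":0,"y":0,"z":0,"yaw":0},{"grip":0.01,"x":0,"y":0,"z":0,"yaw":0},{"grip":0.01,"x":0.002,"y":0,"z":0,"yaw":0},{"grip":0.01,"x":0.004,"y":0,"z":0,"yaw":0},{"grip":0.01,"x":0.006,"y":0,"z":0,"yaw":0}]' 10
python3 -m crank '[{"grip":0.01,"x":0.001,"y":0,"z":0,"yaw":0},{"grip":0.01,"x":0.002,"y":0,"z":0,"yaw":0},{"grip":0.01,"x":0.003,"y":0,"z":0,"yaw":0},{"grip":0.01,"x":0.004,"y":0,"z":0,"yaw":0},{"grip":0.01,"x":0.004,"y":0,"z":0,"yaw":0}]'
```

```text
time_s: 13.05
ee_pos: [458.8, -95.9, 124.9]
ee_rot: [180.0, 0.0, 95.2]
force: [0.5, 0.7, -0.0]
gripper_width: 28.4
gripper_force: 20.0
time_s: 13.47
ee_pos: [458.3, -96.6, 57.3]
ee_rot: [-179.8, -0.1, 95.1]
force: [-6.1, 4.9, 18.3]
gripper_width: 27.8
gripper_force: 20.0
time_s: 13.88
ee_pos: [459.7, -97.7, 56.9]
ee_rot: [180.0, 0.0, 95.1]
force: [-0.7, -0.4, 2.5]
gripper_width: 27.7
gripper_force: 20.0
time_s: 14.3
ee_pos: [459.5, -91.6, 56.9]
ee_rot: [179.9, 0.0, 95.2]
force: [0.9, -1.7, 3.1]
gripper_width: 28.6
gripper_force: 10.0
time_s: 14.72
ee_pos: [459.1, -87.4, 56.9]
ee_rot: [179.9, 0.0, 95.2]
force: [1.3, -1.8, 5.6]
gripper_width: 28.5
gripper_force: 10.0
```

```bash
python3 -m crank '[{"grip":0.01,"x":0.001,"y":0,"z":-0.0003,"yaw":0},{"grip":0.01,"x":0.002,"y":0,"z":-0.0003,"yaw":0},{"grip":0.01,"x":0.003,"y":0,"z":-0.0003,"yaw":0},{"grip":0.01,"x":0.003,"y":0,"z":-0.0003,"yaw":0},{"grip":0.01,"x":0.003,"y":0,"z":-0.0003,"yaw":0}]'
python3 -m crank '[{"grip":0.01,"x":0.0005,"y":0,"z":0,"yaw":0},{"grip":0.01,"x":0.001,"y":0,"z":0,"yaw":0},{"grip":0.01,"x":0.0015,"y":0,"z":0,"yaw":0},{"grip":0.01,"x":0.0015,"y":0,"z":0,"yaw":0},{"grip":0.01,"x":0.0015,"y":0,"z":0,"yaw":0}]'
```

```text
time_s: 15.13
ee_pos: [458.2, -84.3, 56.9]
ee_rot: [-180.0, -0.0, 95.2]
force: [0.1, -0.4, 2.6]
gripper_width: 28.6
gripper_force: 10.0
time_s: 15.55
ee_pos: [458.0, -83.2, 56.9]
ee_rot: [-180.0, 0.0, 95.2]
force: [-0.1, -4.6, 2.3]
gripper_width: 28.3
gripper_force: 10.0
```

```bash
python3 -m crank '[{"grip":0.01,"x":0.0005,"y":0,"z":0,"yaw":0},{"grip":0.01,"x":0.001,"y":0,"z":0,"yaw":0},{"grip":0.01,"x":0.0015,"y":0,"z":0,"yaw":0},{"grip":0.01,"x":0.0015,"y":0,"z":0,"yaw":0},{"grip":0.01,"x":0.0015,"y":0,"z":0,"yaw":0}]'
python3 - <<'E'
from h import *
import pickle
np.set_printoptions(precision=2,suppress=True)
s=state();c=camera_model("wrist");f=grab_frame("wrist");print(s["force"])
save(cv2.resize(f[100:300,220:420],(600,600),interpolation=cv2.INTER_CUBIC),"w7.png")
E
```

```text
time_s: 15.97
ee_pos: [457.6, -82.3, 56.9]
ee_rot: [-179.9, 0.1, 95.2]
force: [-1.5, -7.4, 3.7]
gripper_width: 28.1
gripper_force: 10.0
[-1.49 -7.4   3.71]
```

View pics/w7.png

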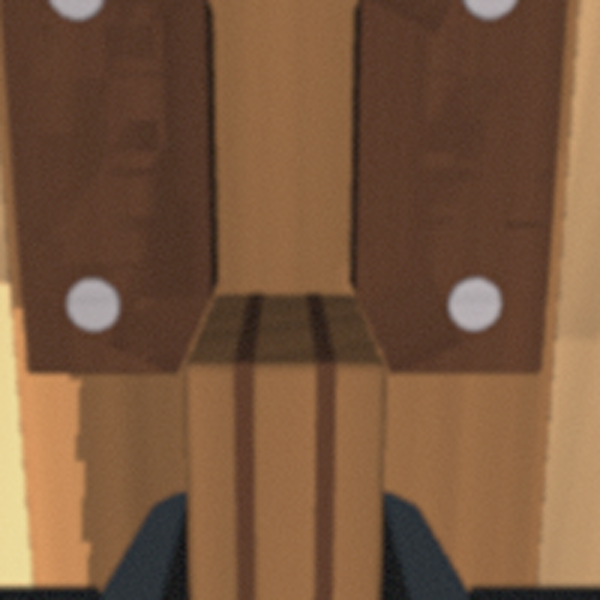

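The block is wedged in the flare with both front edges on the bevels, at 7 N and no further travel. It's too thick, so I'll pull it back and put it in the basket.

```bash
python3 -m crank '[{"grip":0.01,"x":-0.003,"y":0,"z":0,"yaw":0},{"grip":0.01,"x":-0.007,"y":0,"z":0,"yaw":0},{"grip":0.01,"x":-0.012,"y":0,"z":0,"yaw":0},{"grip":0.01,"x":-0.017,"y":0,"z":0,"yaw":0},{"grip":0.01,"x":-0.017,"y":0,"z":0,"yaw":0}]' 20
python3 -m crank '[{"grip":0.01,"x":0,"y":0,"z":-0.015,"yaw":0},{"grip":0.01,"x":0,"y":0,"z":-0.04,"yaw":0},{"grip":0.01,"x":0,"y":0,"z":-0.06,"yaw":0},{"grip":0.01,"x":0,"y":0,"z":-0.06,"yaw":0},{"grip":0.01,"x":0,"y":0,"z":-0.06,"yaw":0}]' 20
python3 - <<'E'
from h import *
plan([(565,-60,117,93.5),(667,-27,117,92.2),(667,-27,52,92.2)],[459.6,-97.9,117,95.2])
E
```

```text
time_s: 16.43
ee_pos: [459.5, -97.8, 56.9]
ee_rot: [-180.0, -0.1, 95.1]
force: [-0.3, 2.0, 3.6]
gripper_width: 28.1
gripper_force: 20.0
time_s: 16.85
ee_pos: [459.7, -98.0, 117.1]
ee_rot: [179.9, -0.0, 95.1]
force: [0.2, -0.1, -2.3]
gripper_width: 28.3
gripper_force: 20.0
-> (565, -60, 117, 93.5) x 0.0282 y 0.1084 z -0.0000 yaw 0.030  dist 112 rows 2.7
-> (667, -27, 117, 92.2) x 0.0267 y 0.1038 z -0.0000 yaw 0.022  dist 107 rows 2.6
-> (667, -27, 52, 92.2) x 0.0000 y 0.0000 z 0.0650 yaw 0.000  dist 65 rows 1.6
```

```bash
python3 -m crank '[{"grip":0.01,"x":0.0094,"y":0.0361,"z":0,"yaw":0.01},{"grip":0.01,"x":0.0188,"y":0.0723,"z":0,"yaw":0.02},{"grip":0.01,"x":0.0282,"y":0.1084,"z":0,"yaw":0.03},{"grip":0.01,"x":0.0282,"y":0.1084,"z":0,"yaw":0.03},{"grip":0.01,"x":0.0282,"y":0.1084,"z":0,"yaw":0.03}]'
python3 -m crank '[{"grip":0.01,"x":0.0089,"y":0.0346,"z":0,"yaw":0.01},{"grip":0.01,"x":0.0178,"y":0.0692,"z":0,"yaw":0.02},{"grip":0.01,"x":0.0267,"y":0.1038,"z":0,"yaw":0.022},{"grip":0.01,"x":0.0267,"y":0.1038,"z":0,"yaw":0.022},{"grip":0.01,"x":0.0267,"y":0.1038,"z":0,"yaw":0.022}]'
python3 -m crank '[{"grip":0.01,"x":0,"y":0,"z":0.02,"yaw":0},{"grip":0.01,"x":0,"y":0,"z":0.04,"yaw":0},{"grip":0.01,"x":0,"y":0,"z":0.055,"yaw":0},{"grip":0.01,"x":0,"y":0,"z":0.064,"yaw":0},{"grip":0.01,"x":0,"y":0,"z":0.065,"yaw":0}]'
python3 -m crank '[{"grip":0.01,"x":0,"y":0,"z":0.0005,"yaw":0},{"grip":0.01,"x":0,"y":0,"z":0.001,"yaw":0},{"grip":0.05,"x":0,"y":0,"z":0.001,"yaw":0},{"grip":0.05,"x":0,"y":0,"z":0.001,"yaw":0},{"grip":0.05,"x":0,"y":0,"z":0.001,"yaw":0}]'
python3 -m crank '[{"grip":0.05,"x":0,"y":0,"z":0,"yaw":0},{"grip":0.05,"x":0,"y":0,"z":-0.02,"yaw":0},{"grip":0.05,"x":0,"y":0,"z":-0.045,"yaw":0},{"grip":0.05,"x":0,"y":0,"z":-0.07,"yaw":0},{"grip":0.05,"x":0,"y":0,"z":-0.07,"yaw":0}]'
python3 - <<'E'
from h import *
plan([(630,-120,121,88),(575,-298,121,84.5),(563.8,-327.5,54.6,84.5)],[667,-27,121,92.2])
E
```

```text
time_s: 17.27
ee_pos: [565.1, -59.5, 114.4]
ee_rot: [-179.8, -0.1, 93.5]
force: [-0.4, -0.5, -1.1]
gripper_width: 28.4
gripper_force: 20.0
time_s: 17.68
ee_pos: [666.1, -27.5, 114.7]
ee_rot: [-179.8, -0.0, 92.2]
force: [0.0, -0.5, -1.4]
gripper_width: 28.4
gripper_force: 20.0
time_s: 18.1
ee_pos: [664.1, -28.3, 50.5]
ee_rot: [-179.7, -0.0, 92.1]
force: [-0.5, 0.4, -0.6]
gripper_width: 28.5
gripper_force: 20.0
time_s: 18.52
ee_pos: [667.3, -27.8, 51.5]
ee_rot: [179.9, -0.0, 92.2]
force: [0.6, 0.4, 0.1]
gripper_width: 45.6
gripper_force: 0.0
time_s: 18.93
ee_pos: [670.3, -27.9, 126.8]
ee_rot: [179.4, 0.0, 92.2]
force: [0.9, -0.2, 0.6]
gripper_width: 49.8
gripper_force: 0.0
-> (630, -120, 121, 88) x -0.0915 y -0.0405 z 0.0000 yaw 0.073  dist 100 rows 2.4
-> (575, -298, 121, 84.5) x -0.1798 y -0.0489 z -0.0000 yaw 0.061  dist 186 rows 4.5
-> (563.8, -327.5, 54.6, 84.5) x -0.0304 y -0.0083 z 0.0664 yaw 0.000  dist 74 rows 1.8
```

```bash
python3 -m crank '[{"grip":0.05,"x":-0.0305,"y":-0.0135,"z":0,"yaw":0.025},{"grip":0.05,"x":-0.061,"y":-0.027,"z":0,"yaw":0.05},{"grip":0.05,"x":-0.0915,"y":-0.0405,"z":0,"yaw":0.073},{"grip":0.05,"x":-0.0915,"y":-0.0405,"z":0,"yaw":0.073},{"grip":0.05,"x":-0.0915,"y":-0.0405,"z":0,"yaw":0.073}]'
python3 -m crank '[{"grip":0.05,"x":-0.036,"y":-0.0098,"z":0,"yaw":0.012},{"grip":0.05,"x":-0.0719,"y":-0.0196,"z":0,"yaw":0.024},{"grip":0.05,"x":-0.1079,"y":-0.0293,"z":0,"yaw":0.036},{"grip":0.05,"x":-0.1438,"y":-0.0391,"z":0,"yaw":0.048},{"grip":0.05,"x":-0.1798,"y":-0.0489,"z":0,"yaw":0.061}]'
python3 -m crank '[{"grip":0.05,"x":-0.02,"y":-0.005,"z":0,"yaw":0},{"grip":0.05,"x":-0.0304,"y":-0.0083,"z":0,"yaw":0},{"grip":0.05,"x":-0.0304,"y":-0.0083,"z":0,"yaw":0},{"grip":0.05,"x":-0.0304,"y":-0.0083,"z":0,"yaw":0},{"grip":0.05,"x":-0.0304,"y":-0.0083,"z":0,"yaw":0}]'
python3 - <<'E'
from h import *
np.set_printoptions(precision=1,suppress=True)
s=state();c=camera_model("wrist");f=grab_frame("wrist");t=grab_frame("top");cm=camera_model("top");print(s["ee_pos"],s["ee_rot"])
hsv=cv2.cvtColor(t,cv2.COLOR_RGB2HSV);m=((hsv[:,:,1]>150)&(hsv[:,:,2]>60)).astype(np.uint8)*255
k=np.zeros_like(m);k[150:225,250:315]=m[150:225,250:315]
for r in rects(cm,k,71,60): print("basket",*r)
h=cv2.cvtColor(f,cv2.COLOR_RGB2HSV);w=((h[:,:,0]<18)&(h[:,:,1]>110)).astype(np.uint8)*255
row=[np.flatnonzero(w[y,200:440]) for y in (240,255,270,285)]
print([ (r.min()+200,r.max()+200,len(r)) if len(r) else None for r in row])
for y in (240,270): print(plane(c,[(200,y),(314.6,y),(440,y)],75)[:,:2].ravel())
k=np.zeros_like(w);k[180:320,260:370]=w[180:320,260:370]
for r in rects(c,k,75,100): print(*r)
E
```

```text
time_s: 19.35
ee_pos: [629.5, -122.1, 120.8]
ee_rot: [-180.0, -0.0, 87.8]
force: [0.4, -0.4, -1.3]
gripper_width: 50.2
gripper_force: 0.0
time_s: 19.77
ee_pos: [575.1, -299.0, 120.7]
ee_rot: [180.0, -0.0, 84.6]
force: [0.5, 0.8, -0.8]
gripper_width: 49.7
gripper_force: 0.0
time_s: 20.18
ee_pos: [564.5, -326.3, 120.8]
ee_rot: [180.0, -0.1, 84.6]
force: [-0.2, -0.6, -0.5]
gripper_width: 49.7
gripper_force: 0.0
[ 564.5 -326.3  120.8] [180.   -0.1  84.6]
basket [280.5 182.7] [663.5 -28.7] (25.179424285888672, 93.35673522949219) 91.0091917514801
[(np.int64(298), np.int64(439), 64), (np.int64(298), np.int64(439), 49), (np.int64(299), np.int64(334), 36), (np.int64(299), np.int64(333), 35)]
[ 495.1 -297.1  566.4 -303.9  644.3 -311.4]
[ 491.4 -316.8  564.5 -323.8  644.5 -331.5]
[316.  254.6] [ 566.  -315.9] (23.605838775634766, 86.00334167480469) 84.43012237548828
```

Basket block stands upright at (664,-29). The third block is centred under the jaws, so I'll grip it and test it the same way.

```bash
python3 -m crank '[{"grip":0.05,"x":0,"y":0,"z":0.03,"yaw":0},{"grip":0.05,"x":0,"y":0,"z":0.0664,"yaw":0},{"grip":0.05,"x":0,"y":0,"z":0.0664,"yaw":0},{"grip":0.01,"x":0,"y":0,"z":0.0664,"yaw":0},{"grip":0.01,"x":0,"y":0,"z":0.0664,"yaw":0}]' 20
python3 -m crank '[{"grip":0.01,"x":0,"y":0,"z":0,"yaw":0},{"grip":0.01,"x":0,"y":0,"z":0,"yaw":0},{"grip":0.01,"x":0,"y":0,"z":0,"yaw":0},{"grip":0.01,"x":0,"y":0,"z":-0.03,"yaw":0},{"grip":0.01,"x":0,"y":0,"z":-0.07,"yaw":0}]' 20
python3 - <<'E'
from h import *
plan([(510,-200,124.6,90),(459.5,-96.2,124.6,95.2),(459.5,-96.2,56.9,95.2)],[563.8,-327.5,124.6,84.5])
E
```

```text
time_s: 20.7
ee_pos: [564.9, -328.0, 55.9]
ee_rot: [179.9, 0.0, 84.5]
force: [0.1, -0.3, -1.0]
gripper_width: 39.7
gripper_force: 0.0
time_s: 21.12
ee_pos: [561.4, -326.8, 122.0]
ee_rot: [-179.6, -0.2, 84.5]
force: [0.3, 0.3, -1.6]
gripper_width: 23.8
gripper_force: 20.0
-> (510, -200, 124.6, 90) x 0.1218 y -0.0658 z -0.0000 yaw -0.096  dist 138 rows 3.3
-> (459.5, -96.2, 124.6, 95.2) x 0.1038 y -0.0505 z -0.0000 yaw -0.091  dist 115 rows 2.8
-> (459.5, -96.2, 56.9, 95.2) x -0.0000 y 0.0000 z 0.0677 yaw 0.000  dist 68 rows 1.6
```

```bash
python3 -m crank '[{"grip":0.01,"x":0.0305,"y":-0.0165,"z":0,"yaw":-0.024},{"grip":0.01,"x":0.061,"y":-0.033,"z":0,"yaw":-0.048},{"grip":0.01,"x":0.0915,"y":-0.0495,"z":0,"yaw":-0.072},{"grip":0.01,"x":0.1218,"y":-0.0658,"z":0,"yaw":-0.096},{"grip":0.01,"x":0.1218,"y":-0.0658,"z":0,"yaw":-0.096}]'
python3 -m crank '[{"grip":0.01,"x":0.0346,"y":-0.0168,"z":0,"yaw":-0.03},{"grip":0.01,"x":0.0692,"y":-0.0337,"z":0,"yaw":-0.06},{"grip":0.01,"x":0.1038,"y":-0.0505,"z":0,"yaw":-0.091},{"grip":0.01,"x":0.1038,"y":-0.0505,"z":0,"yaw":-0.091},{"grip":0.01,"x":0.1038,"y":-0.0505,"z":0,"yaw":-0.091}]'
python3 -m crank '[{"grip":0.01,"x":0,"y":0,"z":0.02,"yaw":0},{"grip":0.01,"x":0,"y":0,"z":0.045,"yaw":0},{"grip":0.01,"x":0,"y":0,"z":0.06,"yaw":0},{"grip":0.01,"x":0,"y":0,"z":0.066,"yaw":0},{"grip":0.01,"x":0,"y":0,"z":0.0677,"yaw":0}]'
python3 -m crank '[{"grip":0.01,"x":0,"y":0,"z":0,"yaw":0},{"grip":0.029,"x":0,"y":0,"z":0,"yaw":0},{"grip":0.029,"x":0,"y":0,"z":0,"yaw":0},{"grip":0.01,"x":0,"y":0,"z":0,"yaw":0},{"grip":0.01,"x":0,"y":0,"z":0,"yaw":0}]'
python3 -m crank '[{"grip":0.01,"x":0,"y":0,"z":0,"yaw":0},{"grip":0.01,"x":0.002,"y":0,"z":0,"yaw":0},{"grip":0.01,"x":0.005,"y":0,"z":0,"yaw":0},{"grip":0.01,"x":0.008,"y":0,"z":0,"yaw":0},{"grip":0.01,"x":0.011,"y":0,"z":0,"yaw":0}]' 12
python3 -m crank '[{"grip":0.01,"x":0.002,"y":0,"z":-0.0002,"yaw":0},{"grip":0.01,"x":0.004,"y":0,"z":-0.0002,"yaw":0},{"grip":0.01,"x":0.006,"y":0,"z":-0.0002,"yaw":0},{"grip":0.01,"x":0.008,"y":0,"z":-0.0002,"yaw":0},{"grip":0.01,"x":0.01,"y":0,"z":-0.0002,"yaw":0}]'
```

```text
time_s: 21.53
ee_pos: [506.0, -195.5, 124.8]
ee_rot: [-179.7, -0.2, 90.2]
force: [-1.0, 0.9, -0.8]
gripper_width: 23.9
gripper_force: 20.0
time_s: 21.95
ee_pos: [458.9, -95.8, 125.2]
ee_rot: [179.9, 0.0, 95.3]
force: [0.8, -0.1, -0.2]
gripper_width: 23.9
gripper_force: 20.0
time_s: 22.37
ee_pos: [459.2, -97.8, 57.3]
ee_rot: [-179.9, -0.0, 95.2]
force: [-7.2, 1.6, 22.0]
gripper_width: 23.6
gripper_force: 20.0
time_s: 22.78
ee_pos: [460.2, -97.3, 57.2]
ee_rot: [179.9, 0.0, 95.2]
force: [0.7, -1.2, 0.3]
gripper_width: 23.7
gripper_force: 20.0
time_s: 23.2
ee_pos: [458.9, -85.9, 57.2]
ee_rot: [179.9, 0.0, 95.2]
force: [0.7, -3.8, 4.2]
gripper_width: 24.0
gripper_force: 12.0
time_s: 23.62
ee_pos: [457.7, -75.9, 57.2]
ee_rot: [180.0, 0.0, 95.2]
force: [1.4, -4.3, 4.3]
gripper_width: 24.0
gripper_force: 12.0
```

```bash
python3 -m crank '[{"grip":0.01,"x":0.003,"y":0,"z":-0.0002,"yaw":0},{"grip":0.01,"x":0.006,"y":0,"z":-0.0002,"yaw":0},{"grip":0.01,"x":0.009,"y":0,"z":-0.0002,"yaw":0},{"grip":0.01,"x":0.012,"y":0,"z":-0.0002,"yaw":0},{"grip":0.01,"x":0.015,"y":0,"z":-0.0002,"yaw":0}]'
python3 -m crank '[{"grip":0.01,"x":0.006,"y":0,"z":0,"yaw":0},{"grip":0.01,"x":0.012,"y":0,"z":0,"yaw":0},{"grip":0.01,"x":0.018,"y":0,"z":0,"yaw":0},{"grip":0.01,"x":0.024,"y":0,"z":0,"yaw":0},{"grip":0.01,"x":0.03,"y":0,"z":0,"yaw":0}]'
```

```text
time_s: 24.03
ee_pos: [456.0, -60.6, 57.2]
ee_rot: [-180.0, -0.0, 95.2]
force: [0.1, -4.4, 3.1]
gripper_width: 24.4
gripper_force: 12.0
time_s: 24.45
ee_pos: [453.2, -30.3, 57.2]
ee_rot: [-180.0, -0.0, 95.2]
force: [-0.2, -2.6, 4.5]
gripper_width: 23.9
gripper_force: 12.0
```

```bash
python3 -m crank '[{"grip":0.01,"x":0.008,"y":0,"z":0,"yaw":0},{"grip":0.01,"x":0.016,"y":0,"z":0,"yaw":0},{"grip":0.01,"x":0.024,"y":0,"z":0,"yaw":0},{"grip":0.01,"x":0.032,"y":0,"z":0,"yaw":0},{"grip":0.01,"x":0.04,"y":0,"z":0,"yaw":0}]'
python3 -m crank '[{"grip":0.01,"x":0.008,"y":0,"z":0,"yaw":0},{"grip":0.01,"x":0.016,"y":0,"z":0,"yaw":0},{"grip":0.01,"x":0.024,"y":0,"z":0,"yaw":0},{"grip":0.01,"x":0.032,"y":0,"z":0,"yaw":0},{"grip":0.01,"x":0.04,"y":0,"z":0,"yaw":0}]'
python3 -m crank '[{"grip":0.01,"x":0.008,"y":0,"z":0,"yaw":0},{"grip":0.01,"x":0.016,"y":0,"z":0,"yaw":0},{"grip":0.01,"x":0.024,"y":0,"z":0,"yaw":0},{"grip":0.01,"x":0.032,"y":0,"z":0,"yaw":0},{"grip":0.01,"x":0.038,"y":0,"z":0,"yaw":0}]'
python3 - <<'E'
from h import *
import pickle
np.set_printoptions(precision=1,suppress=True)
s=state();c=camera_model("wrist");f=grab_frame("wrist");print(s["ee_pos"])
# block foot front: compare column profile with first run's picture (w4)
g=pickle.load(open("w4.pkl","rb"))[2]
for im in (g,f):
    V=cv2.cvtColor(im,cv2.COLOR_RGB2GRAY)[190:290,305:325].mean(1);d=np.diff(V);o=np.argsort(-abs(d))[:5]
    print([(int(i)+190,round(d[i],1)) for i in sorted(o)])
T=np.array([450.2,-5.5]);x=s["ee_pos"][:2];q=np.array([459.5-.0906*184,-96.2+.9959*184]);print("cmd",q)
plan([(*q,107.3,95.2),(490,200,107.3,93),(530.5,318,107.3,91.3),(530.5,318,52,91.3)],[*q,57.3,95.2])
E
```

```text
time_s: 24.87
ee_pos: [449.5, 9.7, 57.2]
ee_rot: [-180.0, -0.0, 95.2]
force: [1.4, -3.7, 2.8]
gripper_width: 23.9
gripper_force: 12.0
time_s: 25.28
ee_pos: [445.9, 49.4, 57.2]
ee_rot: [-180.0, -0.0, 95.2]
force: [0.2, -3.4, 3.0]
gripper_width: 23.9
gripper_force: 12.0
time_s: 25.7
ee_pos: [442.5, 87.3, 57.2]
ee_rot: [-180.0, -0.0, 95.2]
force: [1.1, -3.1, 2.3]
gripper_width: 24.2
gripper_force: 12.0
[442.5  87.3  57.2]
[(199, np.float64(-27.3)), (200, np.float64(-41.6)), (201, np.float64(-26.2)), (224, np.float64(14.0)), (225, np.float64(11.5))]
[(198, np.float64(-26.2)), (199, np.float64(-41.2)), (200, np.float64(-27.4)), (224, np.float64(14.9)), (225, np.float64(9.4))]
cmd [442.8  87. ]
-> (np.float64(442.8296), np.float64(87.0456), 107.3, 95.2) x 0.0000 y 0.0000 z -0.0500 yaw -0.000  dist 50 rows 1.2
-> (490, 200, 107.3, 93) x 0.1082 y 0.0572 z -0.0000 yaw 0.038  dist 122 rows 2.9
-> (530.5, 318, 107.3, 91.3) x 0.1157 y 0.0467 z -0.0000 yaw 0.030  dist 125 rows 3.0
-> (530.5, 318, 52, 91.3) x 0.0000 y -0.0000 z 0.0553 yaw 0.000  dist 55 rows 1.3
```

Block 3 also slid through, with its front at the same place in the jaws as block 1. It goes into the far lane of the tray.

```bash
python3 -m crank '[{"grip":0.01,"x":0,"y":0,"z":-0.025,"yaw":0},{"grip":0.01,"x":0,"y":0,"z":-0.05,"yaw":0},{"grip":0.01,"x":0.036,"y":0.019,"z":-0.05,"yaw":0.012},{"grip":0.01,"x":0.072,"y":0.038,"z":-0.05,"yaw":0.025},{"grip":0.01,"x":0.1082,"y":0.0572,"z":-0.05,"yaw":0.038}]' 20
python3 -m crank '[{"grip":0.01,"x":0.035,"y":0.014,"z":0,"yaw":0.01},{"grip":0.01,"x":0.07,"y":0.028,"z":0,"yaw":0.02},{"grip":0.01,"x":0.1,"y":0.04,"z":0,"yaw":0.03},{"grip":0.01,"x":0.1157,"y":0.0467,"z":0,"yaw":0.03},{"grip":0.01,"x":0.1157,"y":0.0467,"z":0,"yaw":0.03}]'
python3 -m crank '[{"grip":0.01,"x":0,"y":0,"z":0,"yaw":0},{"grip":0.01,"x":0,"y":0,"z":0.025,"yaw":0},{"grip":0.01,"x":0,"y":0,"z":0.045,"yaw":0},{"grip":0.01,"x":0,"y":0,"z":0.053,"yaw":0},{"grip":0.01,"x":0,"y":0,"z":0.0553,"yaw":0}]'
python3 -m crank '[{"grip":0.01,"x":0,"y":0,"z":0.0004,"yaw":0},{"grip":0.01,"x":0,"y":0,"z":0.0008,"yaw":0},{"grip":0.05,"x":0,"y":0,"z":0.0008,"yaw":0},{"grip":0.05,"x":0,"y":0,"z":0.0008,"yaw":0},{"grip":0.05,"x":0,"y":0,"z":0.0008,"yaw":0}]'
python3 -m crank '[{"grip":0.05,"x":0,"y":0,"z":0,"yaw":0},{"grip":0.05,"x":0,"y":0,"z":-0.02,"yaw":0},{"grip":0.05,"x":0,"y":0,"z":-0.05,"yaw":0},{"grip":0.05,"x":0,"y":0,"z":-0.085,"yaw":0},{"grip":0.05,"x":0,"y":0,"z":-0.12,"yaw":0}]'
python3 -m crank '[{"grip":0.05,"x":-0.04,"y":0,"z":0,"yaw":0},{"grip":0.05,"x":-0.08,"y":0,"z":0,"yaw":0},{"grip":0.05,"x":-0.12,"y":0,"z":0,"yaw":0},{"grip":0.05,"x":-0.16,"y":0,"z":0,"yaw":0},{"grip":0.05,"x":-0.2,"y":0,"z":0,"yaw":0}]'
python3 -m crank '[{"grip":0.05,"x":-0.04,"y":-0.01,"z":0,"yaw":0},{"grip":0.05,"x":-0.08,"y":-0.02,"z":0,"yaw":0},{"grip":0.05,"x":-0.12,"y":-0.03,"z":0,"yaw":0},{"grip":0.05,"x":-0.16,"y":-0.04,"z":0,"yaw":0},{"grip":0.05,"x":-0.19,"y":-0.05,"z":0,"yaw":0}]'
python3 - <<'E'
from h import *
np.set_printoptions(precision=1,suppress=True)
t=grab_frame("top");cm=camera_model("top");hsv=cv2.cvtColor(t,cv2.COLOR_RGB2HSV);m=((hsv[:,:,1]>150)&(hsv[:,:,2]>60)).astype(np.uint8)*255
for n,(y0,y1,x0,x1) in dict(basket=(150,225,250,315),tray=(222,288,117,170)).items():
    k=np.zeros_like(m);k[y0:y1,x0:x1]=m[y0:y1,x0:x1]
    for r in rects(cm,k,71,60): print(n,*r)
sc=grab_frame("scene");cs=camera_model("scene");s0=np.load("scene0.npy");d=(abs(sc.astype(int)-s0).sum(2)>60)
K=np.array(cs["intrinsics"])
for n,X in dict(t1=(446,316),t2=(531,316),bk=(665,-28)).items():
  for z in (66,40,80):
    p=K@(np.array(cs["R"])@np.array([*X,z])+cs["t"]);p=p[:2]/p[2];print(n,z,p,d[int(p[1]),int(p[0])],sc[int(p[1]),int(p[0])])
E
```

```text
time_s: 26.17
ee_pos: [489.6, 200.9, 107.3]
ee_rot: [-180.0, -0.1, 92.9]
force: [0.6, -0.2, -1.1]
gripper_width: 24.1
gripper_force: 20.0
time_s: 26.58
ee_pos: [530.6, 321.6, 105.9]
ee_rot: [-180.0, -0.1, 91.5]
force: [0.1, -0.7, -3.1]
gripper_width: 24.0
gripper_force: 20.0
time_s: 27.0
ee_pos: [528.5, 315.5, 50.7]
ee_rot: [-179.7, 0.1, 91.2]
force: [-5.0, -3.1, 9.0]
gripper_width: 23.9
gripper_force: 20.0
time_s: 27.42
ee_pos: [530.8, 317.6, 51.9]
ee_rot: [179.9, -0.1, 91.3]
force: [0.4, 0.9, 0.1]
gripper_width: 41.2
gripper_force: 0.0
time_s: 27.83
ee_pos: [529.9, 317.2, 172.2]
ee_rot: [-179.9, 0.0, 91.3]
force: [1.0, 0.9, 0.1]
gripper_width: 50.2
gripper_force: 0.0
time_s: 28.25
ee_pos: [534.7, 115.9, 171.6]
ee_rot: [179.9, -0.0, 91.4]
force: [0.9, 0.3, 0.5]
gripper_width: 49.8
gripper_force: 0.0
time_s: 28.67
ee_pos: [488.7, -76.3, 171.5]
ee_rot: [179.9, 0.1, 91.3]
force: [0.2, 0.2, 0.2]
gripper_width: 50.0
gripper_force: 0.0
basket [269.5 183.1] [663.2 -15.2] (25.179344177246094, 66.33301544189453) 91.00836384296417
tray [136.3 269.2] [444.5 312.6] (26.45829200744629, 93.00887298583984) 91.11622631549835
tray [140.7 254.1] [482.  303.1] (9.716238021850586, 116.195068359375) 93.39443588256836
tray [137.7 234.6] [529.4 315. ] (22.08303451538086, 101.02471923828125) 91.06167149543762
t1 66 [482.4 257. ] False [151  96  42]
t1 40 [479.9 262.8] True [76 45 20]
t1 80 [483.9 253.8] True [168 133  77]
t2 66 [479.1 282.1] True [143  89  40]
t2 40 [476.5 287.7] True [75 45 20]
t2 80 [480.6 279. ] True [155 104  51]
bk 66 [335.5 288.7] True [112  71  33]
bk 40 [335.4 294.2] True [79 49 22]
bk 80 [335.6 285.6] True [99 60 25]
```

Both tray blocks stand in their lanes, and the thick one stands in the basket. I'll let the arm settle and hand in.

```bash
python3 -m crank '[{"grip":0.05,"x":0,"y":0,"z":0,"yaw":0},{"grip":0.05,"x":0,"y":0,"z":0,"yaw":0},{"grip":0.05,"x":0,"y":0,"z":0,"yaw":0},{"grip":0.05,"x":0,"y":0,"z":0,"yaw":0},{"grip":0.05,"x":0,"y":0,"z":0,"yaw":0}]'
python3 -c "from workcell import *; print(job_done())"
```

```text
time_s: 29.18
ee_pos: [489.6, -72.7, 171.1]
ee_rot: [-180.0, -0.0, 91.4]
force: [0.2, -0.1, -0.5]
gripper_width: 49.7
gripper_force: 0.0
the job is handed in; nothing more can be done
None
```

Job handed in at about 29 s: the two blocks that slid through stand in the tray lanes, and the middle block, which stuck at about 7 N, was pulled back and stands in the basket.

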